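# Probe two blind bores with a depth gauge

## Task

One of these two housings was bored deeper than the other. Measure both blind bores with the depth gauge, setting its foot flat on the top face each time and lowering the rod gently until it rests on the bottom, and finish by leaving the gauge standing on the housing with the deeper bore, foot flat and rod on the bottom. Do not press hard on the housings, and leave the other things on the bench where they are.

Things in the scene. Friction and masses are not known exactly. Their poses are not given: they have to be found in the camera images.
- housing_a: Bored housing, one of two that look alike: aluminium block 70 x 70 mm, 58 mm high, on a dark bolted base 96 x 66 mm, 10 mm high; fixed to the bench. One round blind bore, 12 mm wide with a 1 mm chamfer, goes straight down from the middle of the flat top face. Its depth is not known beforehand: 18 to 38 mm, and the depths of the two housings differ by at least 5 mm; either may be the deeper. Origin at the centre of the underside, z up.
- housing_b: Bored housing, one of two that look alike: aluminium block 70 x 70 mm, 58 mm high, on a dark bolted base 96 x 66 mm, 10 mm high; fixed to the bench. One round blind bore, 12 mm wide with a 1 mm chamfer, goes straight down from the middle of the flat top face. Its depth is not known beforehand: 18 to 38 mm, and the depths of the two housings differ by at least 5 mm; either may be the deeper. Origin at the centre of the underside, z up.
- bore_a (a point): Centre of the bore's mouth in the top face of housing_a; z up.
- bore_b (a point): Centre of the bore's mouth in the top face of housing_b; z up.
- gauge: Depth gauge, loose, standing upright: steel foot 64 x 34 mm, 12 mm thick, with a dark round barrel (24 mm wide, its top 30 mm above the underside) and a sliding rod through both. Origin at the centre of the foot's underside, z up along the rod. Foot and barrel weigh about 0.35 kg, rod and knob 0.07 kg.
- gauge_rod (a joint): The gauge's reading in m: how far the rod's tip stands out below the foot's underside (negative: drawn up inside it). Slides from -0.006 to 0.045 with 1.5 N of friction and stays where it is left. The foot is heavier than this friction: lifted by the knob, the rod first draws up to its -0.006 stop, then the foot comes along, hanging from it. Once the foot rests on something, pushing the knob down slides the rod out.
- knob (a point): Centre of the round red knob on top of the rod, the grip for lifting the gauge and for pushing the rod: 24 mm in diameter, 18 mm high, centre 97 mm above the rod's tip. Black and blue rings mark the rod below it every 5 mm.
- rod_tip (a point): Tip of the rod, 8 mm in diameter, with a small chamfer.
- gauge_foot (a point): Centre of the foot's flat underside, where the rod comes out.
- caliper: Bystander: vernier caliper, 66 x 200 x 13 mm, lying flat at the front of the bench. Origin at the centre of its underside.
- torque_driver: Bystander: screwdriver with a red and black handle, 188 x 34 x 32 mm, lying at the front of the bench. Origin at the centre of its underside.
- steel_bush: Bystander: turned pale steel press tool, 35 mm in diameter, 66 mm high, standing behind the housings. Origin at the centre of its underside.
- spray_can: Bystander: red aerosol can, 59 mm in diameter, 198 mm high, standing at the back right. Origin at the centre of its underside.
Not all that is in view belongs to the job. Several things look just like the gauge: the one meant starts farthest to the robot's left.

How it is judged:
By the outcome, as a careful person would: the job done as asked, in the order asked, and still so for the second after the job is handed in, with the robot touching nothing.
It also fails if it takes over 72 s, if anything falls off the work surface, if the arm or the gripper's body presses on something with over 40 N, if the wrist force passes 120 N, or if a joint passes its speed limit or range.

## Robot

A 6-joint arm with a two-finger parallel gripper is mounted at the origin on a cart in front of the work surface, level with it; the furniture and walls round the work are solid. World frame = base frame: x ahead of the robot, y to its left, z up, the work surface at z = 0. Lengths are in m, angles in rad, forces in N, time in s.
With the tool pointing down it reaches from about 0.25 to 0.725 m from the base axis. Payload 9.7 kg.
Tool frame: the origin (TCP) lies on the front face of the gripper's body, between the roots of the fingers; the fingertips stand 73 mm ahead of it and the grasp point (between the pads) lies 54 mm ahead of it (r.grip_point_offset is the distance from the TCP to the grasp point, in m); z points along the fingers, y is the line along which they close (so a half turn about z gives the same grasp; the last joint's range is limited). The gripper opens to 85 mm and grips with 20 to 120 N. Pads are 22 mm wide; open, the fingers measure 114 mm over their backs; the gripper's body (76 mm by 85 mm) begins 54 mm behind the grasp point. The pads swing forward as they close: fully open they stand 13 mm farther back than shut.
Start: joints at [1.303, 0.087, 0.176, 1.66, 0, 1.571], TCP at [0.146, 0.53, 0.304] pointing down, gripper open.
Joint ranges: [-3.13, 3.13], [-0.85, 1.81], [-1.15, 1.24], [-2.2, 2.28], [-1.44, 1.52], [-3.14, 3.14]. Speed limits (rad/s): [2.22, 2.22, 2.57, 3.14, 3.14, 3.14].

## Interface

Orientations are given as a 3x3 rotation matrix whose columns are the frame's x, y, z axes.
In Python, from workcell import status, optics, job_done, r gives the robot as it stands.
- The arm moves only by the shell command python3 -m handwheel 'ROWS' [OPENING] [FORCE]. ROWS is text: rows parted by semicolons, each of 6 numbers parted by spaces: the shift along the tool's x, y, z each as a share of 0.03 m, from -1 to 1, then the turn, a rotation vector about the tool's x, y, z each as a share of 60 degrees, from -1 to 1. A call has 1 to 8 rows; each row shifts and turns the commanded pose from where the row before left it, along the tool's axes as they then stand; what a row does not reach is not made up. A row lasts 1/12 s, in which the tool goes at most 41.7 mm and 7.16 degrees, less where a joint would pass 70% of its speed; a pose out of reach is approached as far as the arm can. A call with a number of a shift or a turn outside -1 to 1 is refused whole. A call with a gripper value outside its range is refused whole. OPENING is the opening, from 0 (shut) to 1 (fully open), set as the call begins (- or left out, the last holds). The fingers move at their own pace and stop on an object; FORCE is the grip in N (left out, the last holds). Time passes only in rows, so rows that do not move let the fingers close. It gives the time, the measured TCP pose, the force, the opening and the grip force at its end, in the units of the state.
- status.get_state(): the state, without advancing time (a new reading comes with each control period).
- optics.capture(name): name is "scene" or "top" or "wrist"; returns a dict with "image" (400x640x3 uint8, red, green, blue), "fx", "fy", "cx", "cy" (pixels), "extrinsics" (4x4, takes a point from world to camera coordinates). Camera axes: x right, y down, z forward; pixel columns grow to the right and rows downward; lengths in m; the calibration is good to about 2 mm. The wrist camera is an equidistant fisheye: a pixel r from the principal point sees the ray r / f radians off the axis. A picture is of the moment at which its call begins. There is no depth.
- job_done(): hands the job in; it is judged then, once.
The state is a dict: "time": time; "joint_positions": joint angles; "qvel": joint speeds; "joint_efforts": joint torques, N m; "ee_pos": TCP position; "tool_rot": TCP orientation; "force": force on the tool from outside, world axes, zero at the start; "ft_torque": the same for the moment, N m; "gripper_width": finger opening in m; "grip_force": force on a finger pad.
Only numpy, scipy, OpenCV 4.12 (cv2) and the standard library are available. Lean on these libraries where they do the work, as an engineer would, in place of code of your own. Each camera call takes 0.05 s, during which the arm holds its last target. There are 200 camera calls.

## Working session

There is one attempt and no reset: what is moved stays moved. The work goes in short steps, Python scripts to look and compute and a shell command to move; the robot and the scene stay as the last step left them, time stands still between calls to the robot, and variables do not carry over. Pictures are saved under pics/ and viewed, at most 10 in all, crops included, and the job is handed in when it is done.

```bash
mkdir -p pics; cat > h.py <<'E'
import numpy as np, cv2
from workcell import status, optics, r
def cap(n,f=None):
    c=optics.capture(n)
    if f: cv2.imwrite('pics/'+f,c['image'][:,:,::-1])
    return c
def ray(c,u,v,fish=False):
    x=(u-c['cx'])/c['fx'];y=(v-c['cy'])/c['fy']
    if fish:
        t=np.hypot(x,y); s=np.sin(t)/t if t>1e-9 else 1; d=np.array([x*s,y*s,np.cos(t)])
    else: d=np.array([x,y,1.])
    E=c['extrinsics'];R=E[:3,:3]
    return -R.T@E[:3,3], R.T@d/np.linalg.norm(d)
def onz(c,u,v,z,fish=False):
    o,d=ray(c,u,v,fish); return o+d*(z-o[2])/d[2]
def proj(c,p):
    q=c['extrinsics']@np.append(p,1); return q[0]/q[2]*c['fx']+c['cx'], q[1]/q[2]*c['fy']+c['cy']
def blobs(img,lo,hi,amin=20):
    h=cv2.cvtColor(img,cv2.COLOR_RGB2HSV); m=cv2.inRange(h,np.array(lo),np.array(hi))
    if lo[0]==0: m|=cv2.inRange(h,np.array([170,lo[1],lo[2]]),np.array([180,hi[1],hi[2]]))
    n,l,s,c=cv2.connectedComponentsWithStats(m)
    return [(s[i].tolist(),c[i].round(1).tolist()) for i in range(1,n) if s[i,4]>=amin]
E
python3 - <<'E'
from h import *
s=status.get_state(); print({k:np.round(v,3).tolist() for k,v in s.items()}, r.grip_point_offset)
a=cap('scene','s0.png');b=cap('top','t0.png');
for c in(a,b): print(c['fx'],c['cx'],c['cy'],np.round(ray(c,c['cx'],c['cy']),3).tolist()); print(blobs(c['image'],[0,120,80],[8,255,255]))
E
```

```text
{'time': 0.0, 'joint_positions': [1.303, 0.087, 0.175, 1.66, 0.0, 1.571], 'qvel': [0.002, -0.001, 0.001, 0.002, 0.0, -0.0], 'joint_efforts': [-0.001, -52.039, 46.48, 0.016, 0.0, -0.0], 'ee_pos': [0.145, 0.53, 0.303], 'tool_rot': [[-0.964, 0.265, -0.0], [0.265, 0.964, -0.001], [0.0, -0.001, -1.0]], 'force': [-0.659, 1.13, 0.165], 'ft_torque': [0.0, -0.0, -0.036], 'grip_force': 0.0, 'gripper_width': 0.085} 0.0539
453.3695633781867 323.9005442017948 201.64739570080332 [[-0.209, -0.676, 0.51], [0.715, 0.57, -0.405]]
[([1, 31, 3, 10, 24], [2.2, 34.7]), ([11, 31, 7, 28, 71], [14.8, 44.5]), ([3, 42, 9, 17, 36], [6.3, 50.9]), ([159, 125, 39, 25, 403], [174.9, 135.8]), ([157, 146, 6, 6, 20], [159.3, 148.4]), ([406, 177, 40, 73, 1303], [429.0, 214.5]), ([386, 209, 11, 12, 115], [391.0, 214.5]), ([198, 225, 31, 21, 346], [213.2, 234.2]), ([368, 258, 13, 15, 173], [373.9, 264.7])]
488.71254968383533 314.93988485247314 197.65617995091267 [[0.353, -0.101, 1.068], [0.165, 0.013, -0.986]]
[([411, 129, 12, 7, 33], [417.3, 132.0]), ([394, 180, 11, 11, 98], [399.2, 185.1]), ([438, 217, 12, 10, 100], [443.8, 221.6]), ([198, 268, 47, 14, 617], [220.8, 274.6]), ([433, 271, 12, 10, 104], [438.7, 275.4])]
```

View pics/s0.png

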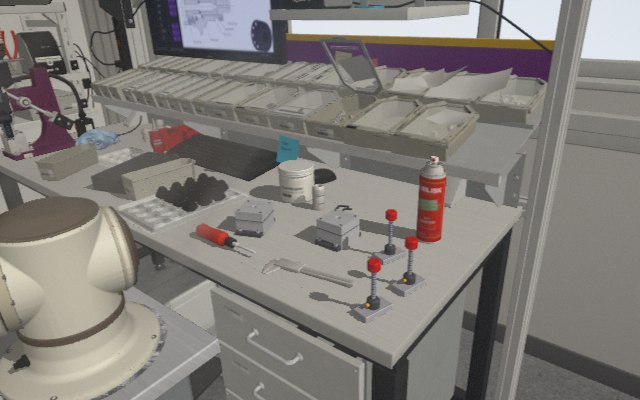

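View pics/t0.png

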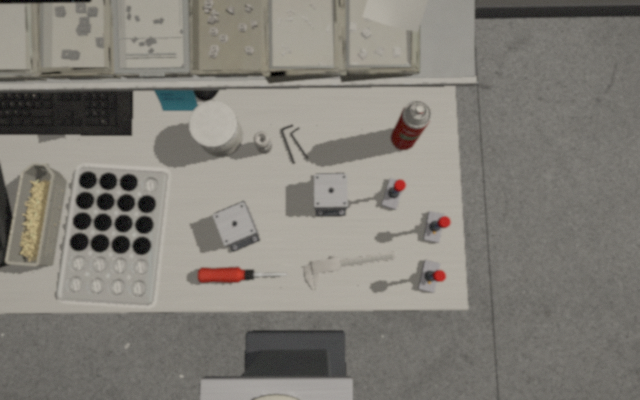

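The scene shows three gauge look-alikes, with knobs at scene px (391,215), (411,243) and (374,265), which are top px (399,185), (444,222) and (439,275). The housings are at top px (236,226) and (331,190), with bores at (235,224) and (331,190). Next I measure them.

```bash
cat > m.py <<'E'
from h import *
a=cap('scene');b=cap('top')
def tri(p,q):
    o1,d1=ray(a,*p);o2,d2=ray(b,*q)
    t=np.linalg.lstsq(np.c_[d1,-d2],o2-o1,rcond=None)[0]
    P,Q=o1+t[0]*d1,o2+t[1]*d2
    return np.round((P+Q)/2,4).tolist(),round(float(np.linalg.norm(P-Q)),4)
print([tri(p,q) for p,q in [((391,214.7),(399.2,185.1)),((411,243),(443.8,221.6)),((373.9,264.7),(438.7,275.4))]])
g=cv2.cvtColor(b['image'],cv2.COLOR_RGB2GRAY)
for u,v in((235,224),(331,190)):
    w=g[v-6:v+7,u-6:u+7].astype(float); m=np.clip(110-w,0,None)
    y,x=np.mgrid[v-6:v+7,u-6:u+7]; uu,vv=(x*m).sum()/m.sum(),(y*m).sum()/m.sum()
    print(uu,vv,w.min(),onz(b,uu,vv,.058).round(4),onz(b,uu,vv,.068).round(4), proj(a,onz(b,uu,vv,.058)))
    t=g[v-30:v+30,u-30:u+30]; mm=((t>150)&(t<215)).astype(np.uint8)
for n,(y0,y1,x0,x1) in dict(A=(195,260,205,270),B=(165,225,300,358),G=(170,215,375,412)).items():
    cv2.imwrite(f'pics/c{n}.png',cv2.resize(b['image'][y0:y1,x0:x1,::-1],None,fx=6,fy=6,interpolation=cv2.INTER_CUBIC))
x=[cv2.resize(cv2.imread(f'pics/c{n}.png'),(390,390 if n!='G' else 390)) for n in 'AB']
i=b['image'][165:265,365:465,::-1]
s=a['image'][200:320,345:440,::-1]
cv2.imwrite('pics/c1.png',np.hstack([cv2.resize(np.vstack([cv2.resize(x[0],(300,300)),cv2.resize(x[1],(300,300))]),(280,560)),cv2.resize(s,(480,560),interpolation=cv2.INTER_CUBIC)]))
E
python3 m.py
```

```text
[([0.5386, -0.2578, 0.1016], 0.0005), ([0.4642, -0.3441, 0.0965], 0.0015), ([0.3589, -0.329, 0.0975], 0.0001)]
234.14507772020724 223.24870466321244 58.0 [0.4702 0.0809 0.058 ] [0.469  0.0791 0.068 ] (np.float64(254.17940483666558), np.float64(206.4931569939239))
330.63316582914575 190.01256281407035 58.0 [ 0.5383 -0.121   0.058 ] [ 0.5364 -0.1208  0.068 ] (np.float64(337.95323299881903), np.float64(217.1889830185364))
```

View pics/c1.png

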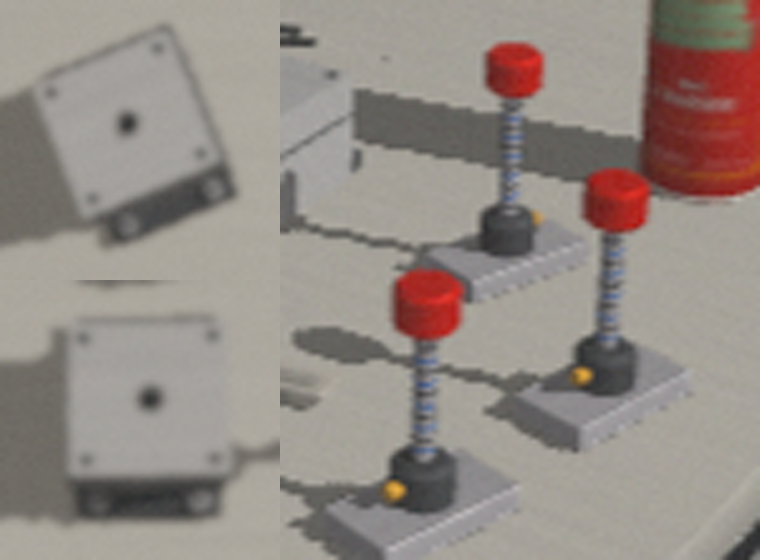

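The crop confirms the choice: the gauge at top px (399,185) is the leftmost of the three, at y = -0.258 against -0.344 and -0.329. The bores are the dark spots in the middle of each top face. Before moving I'll check the housing height, the can's position and the foot.

```bash
python3 - <<'E'
from h import *
a=cap('scene');b=cap('top')
def tri(p,q):
    o1,d1=ray(a,*p);o2,d2=ray(b,*q)
    t=np.linalg.lstsq(np.c_[d1,-d2],o2-o1,rcond=None)[0]
    P,Q=o1+t[0]*d1,o2+t[1]*d2
    return np.round((P+Q)/2,4).tolist(),round(float(np.linalg.norm(P-Q)),4)
g=cv2.cvtColor(a['image'],cv2.COLOR_RGB2GRAY)
for (u,v),q in(((254,205),(234.15,223.25)),((338,215),(330.63,190.0))):
    w=g[v-8:v+9,u-6:u+7].astype(float); m=np.clip(np.median(w)-25-w,0,None)
    y,x=np.mgrid[v-8:v+9,u-6:u+7]; p=((x*m).sum()/m.sum(),(y*m).sum()/m.sum())
    print(p); print(w[::1,::1].astype(int) if u==254 else ''); print(tri(p,q))
print('can top',onz(b,419,110,.198),'can base', onz(b,403,144,0.0))
# foot
gb=cv2.cvtColor(b['image'],cv2.COLOR_RGB2HSV)
i=b['image'][165:265,365:465,::-1]
cv2.imwrite('pics/c2.png',np.hstack([cv2.resize(b['image'][170:220,370:420,::-1],(400,400),interpolation=cv2.INTER_CUBIC),cv2.resize(a['image'][190:255,305:370,::-1],(400,400),interpolation=cv2.INTER_CUBIC)]))
for z in(.097,.1016,.103): print(onz(b,399.2,185.1,z))
E
```

```text
(np.float64(257.4), np.float64(200.98048780487804))
[[164 159 157 155 156 153 150 152 119  93  95  93  92]
 [156 157 157 157 156 156 156 158 153 153 149 151 121]
 [154 155 156 155 158 157 158 157 158 156 157 158 150]
 [113 138 151 148 149 149 150 152 156 154 157 152 155]
 [109 131 148 151 149 151 149 151 149 151 150 147 149]
 [140 147 151 146 150 149 149 148 148 149 149 149 151]
 [147 145 145 146 147 147 145 149 149 147 148 148 145]
 [150 152 149 151 148 149 148 149 151 145 146 148 148]
 [149 148 147 152 166 170 160 154 148 147 150 150 151]
 [146 147 131 147 168 164 149 127 129 144 148 152 150]
 [147 149 147 148 156 158 143 129 138 150 148 149 148]
 [148 148 148 150 148 150 151 147 150 150 152 149 149]
 [147 149 149 149 151 146 150 150 149 150 148 150 151]
 [148 149 149 149 149 151 150 150 152 150 149 151 151]
 [150 150 149 148 149 150 148 149 151 149 148 139 135]
 [144 144 143 143 149 148 149 152 151 149 138 105  95]
 [124 127 129 130 131 129 129 136 136 140 137 136 138]]
([0.4714, 0.0752, 0.0734], 0.0084)
(np.float64(339.23020257826886), np.float64(208.70902394106815))

([0.5362, -0.1228, 0.08], 0.0059)
can top [ 0.66167618 -0.28431814  0.198     ] can base [ 0.65233154 -0.28654938  0.        ]
[ 0.5396141 -0.2587854  0.097    ]
[ 0.53873194 -0.25803933  0.1016    ]
[ 0.53846346 -0.25781227  0.103     ]
```

View pics/c2.png

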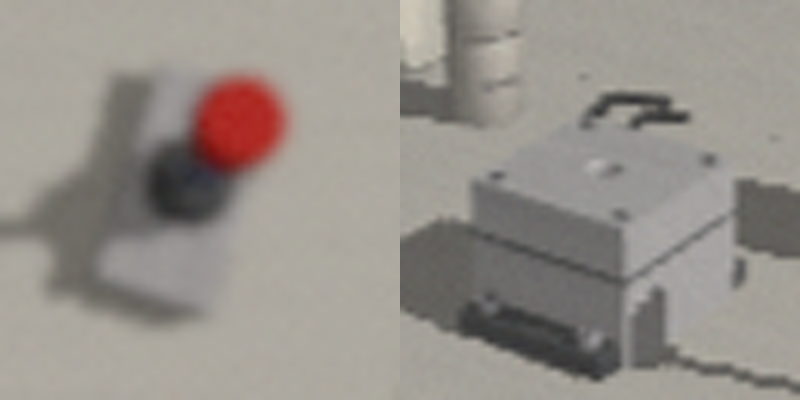

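Projecting the top-view bore points at z = 0.058 lands on the bores in the scene view at (254,206) and (338,217), so the top face is at z ≈ 0.058. The can is 0.12 m from the knob, which is clear. I'll travel above the gauge.

```bash
W='-.612 -.683 0 0 0 0'
python3 -m handwheel '-.612 -.683 0 0 0 0;-.612 -.683 0 0 0 0;-.612 -.683 0 0 0 0;-.612 -.683 0 0 0 0;-.612 -.683 0 0 0 0;-.612 -.683 0 0 0 0;-.612 -.683 0 0 0 0;-.612 -.683 0 0 0 0' 0.7 30
python3 -m handwheel '-.612 -.683 0 0 0 0;-.612 -.683 0 0 0 0;-.612 -.683 0 0 0 0;-.612 -.683 0 0 0 0;-.612 -.683 0 0 0 0;-.612 -.683 0 0 0 0;-.612 -.683 0 0 0 0;-.612 -.683 0 0 0 0'
python3 -m handwheel '-.612 -.683 0 0 0 0;-.612 -.683 0 0 0 0;-.612 -.683 0 0 0 0;-.612 -.683 0 0 0 0;-.612 -.683 0 0 0 0;-.612 -.683 0 0 0 0;-.612 -.683 0 0 0 0;-.612 -.683 0 0 0 0'
python3 -m handwheel '-.612 -.683 0 0 0 0;-.612 -.683 0 0 0 0;-.612 -.683 0 0 0 0;-.612 -.683 0 0 0 0;-.612 -.683 0 0 0 0;-.612 -.683 0 0 0 0;-.5 -.6 0 0 0 0;-.5 -.5 0 0 0 0;'
python3 - <<'E'
from h import *
s=status.get_state(); print({k:np.round(v,3).tolist() for k,v in s.items()})
w=cap('wrist','w1.png'); print(w['fx'],w['cx'],w['cy'],np.round(ray(w,w['cx'],w['cy'],True),3).tolist())
for z in (.1106,): print([(bl,onz(w,*bl[1],z,True).round(4)) for bl in blobs(w['image'],[0,120,60],[8,255,255],60)])
E
```

```text
time: 0.97
ee_pos: [0.2441, 0.3322, 0.3039]
tool_rot: [[-0.964, 0.264, 0.0], [0.264, 0.964, 0.0], [-0.0, 0.0, -1.0]]
force: [-0.4, -0.6, 0.3]
gripper_width: 0.0599
grip_force: 0.0
time: 1.63
ee_pos: [0.3423, 0.1352, 0.304]
tool_rot: [[-0.964, 0.265, 0.001], [0.265, 0.964, 0.0], [-0.0, 0.0, -1.0]]
force: [1.7, 0.3, -0.3]
gripper_width: 0.0597
grip_force: 0.0
time: 2.3
ee_pos: [0.4407, -0.0619, 0.3039]
tool_rot: [[-0.964, 0.265, 0.0], [0.265, 0.964, 0.0], [-0.0, 0.0, -1.0]]
force: [0.2, 0.2, -0.4]
gripper_width: 0.0599
grip_force: 0.0
time: 2.97
ee_pos: [0.5345, -0.2495, 0.3035]
tool_rot: [[-0.964, 0.265, -0.0], [0.265, 0.964, 0.0], [0.0, -0.0, -1.0]]
force: [0.9, 0.1, 0.5]
gripper_width: 0.0598
grip_force: 0.0
{'time': 2.967, 'joint_positions': [-0.437, 0.185, 0.284, 1.67, -0.0, -0.168], 'qvel': [-0.246, 0.506, 0.581, 0.072, 0.001, -0.245], 'joint_efforts': [0.818, -61.618, 42.845, -0.203, -0.068, 0.288], 'ee_pos': [0.535, -0.25, 0.304], 'tool_rot': [[-0.964, 0.265, -0.0], [0.265, 0.964, 0.0], [0.0, -0.0, -1.0]], 'force': [0.947, 0.052, 0.502], 'ft_torque': [0.026, 0.005, -0.032], 'grip_force': 0.0, 'gripper_width': 0.06}
309.70691628693146 318.57261534599235 197.78531278246558 [[0.458, -0.228, 0.374], [0.297, -0.081, -0.951]]
[(([518, 0, 49, 5, 190], [542.1, 1.5]), array([0.3974, 0.0248, 0.1106])), (([173, 22, 25, 24, 457], [184.5, 33.9]), array([ 0.3615, -0.3245,  0.1106])), (([189, 132, 26, 25, 484], [201.5, 143.7]), array([ 0.463 , -0.3381,  0.1106])), (([299, 182, 25, 27, 510], [311.4, 195.1]), array([ 0.5357, -0.2561,  0.1106])), (([291, 251, 56, 84, 2026], [319.8, 294.3]), array([ 0.641 , -0.2771,  0.1106]))]
```

View pics/w1.png

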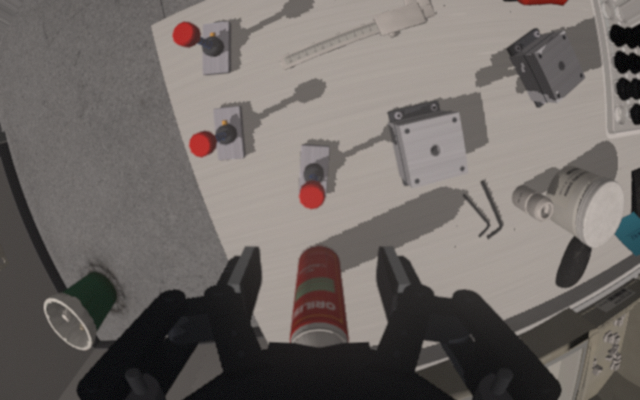

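The wrist view shows the chosen gauge at px (311,195), ahead of the gripper. The other gauges are at (185,34) and (201,144), and the can is between the fingers in perspective only, behind the gauge. The knob reads (0.536,-0.256) here against (0.539,-0.258) from the top view, so they agree within 3 mm.

```bash

python3 -m handwheel '-.21 -.24 0 0 0 0;0 0 .6 0 0 0;0 0 .7 0 0 0;0 0 .7 0 0 0;0 0 .5 0 0 0;0 0 0 0 0 0;0 0 0 0 0 0'
python3 - <<'E'
from h import *
s=status.get_state(); print({k:np.round(s[k],4).tolist() for k in('time','ee_pos','force')})
w=cap('wrist','w2.png')
for z in (.1106,): print([(bl,onz(w,*bl[1],z,True).round(4)) for bl in blobs(w['image'],[0,120,60],[8,255,255],60)])
E
```

```text
time: 3.6
ee_pos: [0.5381, -0.2561, 0.2288]
tool_rot: [[-0.964, 0.264, -0.001], [0.264, 0.964, 0.001], [0.001, 0.0, -1.0]]
force: [-0.0, 0.2, 0.7]
gripper_width: 0.0598
grip_force: 0.0
{'time': 3.6, 'ee_pos': [0.5381, -0.2561, 0.2288], 'force': [-0.0039, 0.2279, 0.7106]}
[(([135, 0, 35, 26, 748], [152.1, 11.1]), array([ 0.3657, -0.3226,  0.1106])), (([155, 136, 35, 34, 916], [171.6, 151.7]), array([ 0.4632, -0.3363,  0.1106])), (([300, 202, 34, 37, 973], [316.8, 220.6]), array([ 0.5348, -0.256 ,  0.1106])), (([296, 274, 58, 73, 2178], [325.1, 308.2]), array([ 0.6063, -0.2692,  0.1106]))]
```

```bash

python3 -m handwheel '0 0 .5 0 0 0;0 0 .6 0 0 0;0 0 .6 0 0 0;0 0 .5 0 0 0;0 0 .24 0 0 0;0 0 0 0 0 0;0 0 0 0 0 0'
python3 -m handwheel '0 0 0 0 0 0;0 0 0 0 0 0;0 0 0 0 0 0;0 0 0 0 0 0;0 0 0 0 0 0;0 0 0 0 0 0;0 0 0 0 0 0;0 0 0 0 0 0' 0.1 40
python3 -c "
from h import *
w=cap('wrist','w3.png')"
```

```text
time: 4.23
ee_pos: [0.5388, -0.2566, 0.157]
tool_rot: [[-0.964, 0.264, 0.001], [0.264, 0.964, -0.001], [-0.001, -0.0, -1.0]]
force: [0.2, -0.6, 0.4]
gripper_width: 0.0596
grip_force: 0.0
time: 4.9
ee_pos: [0.5385, -0.2567, 0.1558]
tool_rot: [[-0.964, 0.265, 0.0], [0.265, 0.964, -0.0], [-0.0, -0.0, -1.0]]
force: [0.4, -1.6, 1.1]
gripper_width: 0.0227
grip_force: 39.1
```

View pics/w3.png

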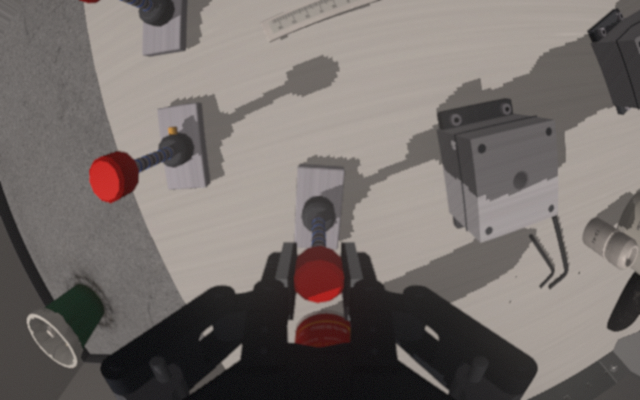

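The knob is gripped at px (320,275), with the pads on both sides. I'll lift it and measure bore B from the wrist camera on the way.

```bash

python3 -m handwheel '0 0 -.3 0 0 0;0 0 -.6 0 0 0;0 0 -.7 0 0 0;0 0 -.8 0 0 0;0 0 -.8 0 0 0;0 0 -.7 0 0 0;0 0 -.4 0 0 0;0 0 0 0 0 0' 
cat > wb.py <<'E'
import sys; from h import *
w=cap('wrist','w_last.png'); s=status.get_state()
print({k:np.round(s[k],4).tolist() for k in('time','ee_pos','force','gripper_width')})
g=cv2.cvtColor(w['image'],cv2.COLOR_RGB2GRAY)
def fproj(c,p):
    q=c['extrinsics']@np.append(p,1); q=q[:3]; rr=np.hypot(q[0],q[1]); t=np.arctan2(rr,q[2])
    return q[0]/rr*t*c['fx']+c['cx'], q[1]/rr*t*c['fy']+c['cy']
for n,p in dict(A=[.4702,.0805,.058],B=[.5383,-.1205,.058]).items():
    u,v=fproj(w,p); iu,iv=int(round(u)),int(round(v))
    if not(14<iu<625 and 14<iv<385): print(n,'out',u,v); continue
    t=g[iv-13:iv+14,iu-13:iu+14].astype(float); m=np.clip(np.median(t)-25-t,0,None).copy()
    nn,l,st,c=cv2.connectedComponentsWithStats((m>0).astype(np.uint8))
    for i in range(1,nn):
        if st[i,4]>5:
            k=m*(l==i); y,x=np.mgrid[iv-13:iv+14,iu-13:iu+14]
            uu,vv=(x*k).sum()/k.sum(),(y*k).sum()/k.sum(); print(n,(round(u,1),round(v,1)),'blob',st[i].tolist(),round(uu,1),round(vv,1),onz(w,uu,vv,.058,True).round(4))
E
python3 wb.py
```

```text
time: 5.62
ee_pos: [0.5387, -0.2565, 0.2877]
tool_rot: [[-0.964, 0.265, 0.003], [0.265, 0.964, -0.001], [-0.003, -0.0, -1.0]]
force: [0.3, -0.3, -3.4]
gripper_width: 0.0221
grip_force: 41.7
{'time': 5.6667, 'ee_pos': [0.5386, -0.2565, 0.2856], 'force': [0.052, -0.316, -4.9227], 'gripper_width': 0.0225}
A (np.float64(571.3), np.float64(62.2)) blob [12, 8, 6, 8, 35] 572.5 60.8 [0.4686 0.0834 0.058 ]
B (np.float64(445.3), np.float64(147.7)) blob [9, 6, 10, 12, 98] 445.2 146.6 [ 0.5371 -0.1204  0.058 ]
```

```bash

python3 -m handwheel '.1 .3 0 0 0 0;.15 .55 0 0 0 0;.2 .7 0 0 0 0;.2 .7 0 0 0 0;.2 .7 0 0 0 0;.18 .65 0 0 0 0;.13 .5 0 0 0 0;.07 .28 0 0 0 0' 
python3 -m handwheel '0 0 0 0 0 0;0 0 .3 0 0 0;0 0 .4 0 0 0;0 0 .5 0 0 0;0 0 .3 0 0 0;0 0 .19 0 0 0;0 0 0 0 0 0;0 0 0 0 0 0' 
python3 - <<'E'
from h import *
s=cap('scene'); w=cap('wrist'); 
a=s['image'][110:250,270:410,::-1]
b=w['image'][150:350,220:420,::-1]
cv2.imwrite('pics/c3.png',np.hstack([cv2.resize(x,(400,400),interpolation=cv2.INTER_CUBIC) for x in(a,b)]))
E
python3 wb.py
```

```text
time: 6.33
ee_pos: [0.5369, -0.1178, 0.2831]
tool_rot: [[-0.965, 0.263, -0.003], [0.263, 0.965, 0.001], [0.003, 0.0, -1.0]]
force: [-0.1, -0.4, -5.0]
gripper_width: 0.0224
grip_force: 41.7
time: 7.0
ee_pos: [0.5375, -0.1204, 0.2339]
tool_rot: [[-0.964, 0.265, -0.0], [0.265, 0.964, 0.0], [0.0, -0.0, -1.0]]
force: [-0.3, -0.5, -4.7]
gripper_width: 0.0225
grip_force: 41.7
{'time': 7.15, 'ee_pos': [0.5379, -0.1202, 0.2348], 'force': [0.9962, 0.2512, -4.0912], 'gripper_width': 0.0227}
A (np.float64(514.4), np.float64(71.8)) blob [11, 8, 11, 10, 56] 516.4 72.8 [0.4714 0.0827 0.058 ]
```

View pics/c3.png

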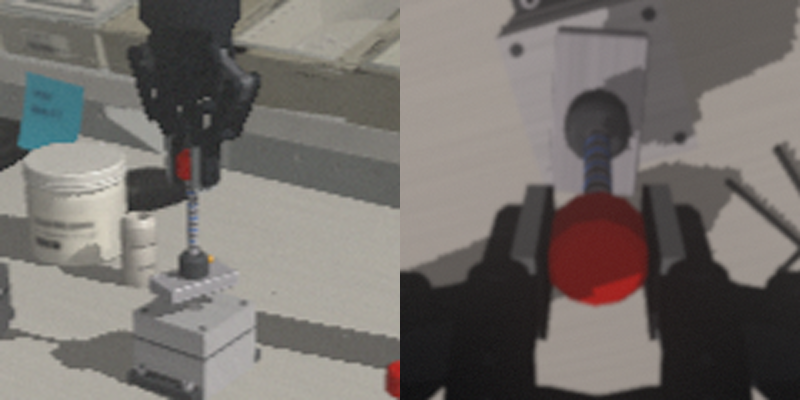

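The rod hangs plumb over the middle of housing B, and the foot is parallel to the top face within view (scene crop px (193,285), wrist crop px (597,130)). I'll lower it in small steps.

```bash

python3 -m handwheel '0 0 .1 0 0 0;0 0 .2 0 0 0;0 0 .15 0 0 0;0 0 .1 0 0 0;0 0 .05 0 0 0;0 0 .03 0 0 0;0 0 0 0 0 0' | egrep 'ee|force:'
python3 -m handwheel '0 0 .03 0 0 0;0 0 .03 0 0 0;0 0 .03 0 0 0' | egrep 'ee|force:'
python3 -m handwheel '0 0 .03 0 0 0;0 0 .03 0 0 0;0 0 0 0 0 0' | egrep 'ee|force:'
python3 -m handwheel '0 0 .03 0 0 0;0 0 .03 0 0 0;0 0 0 0 0 0' | egrep 'ee|force:'
```

```text
ee_pos: [0.5376, -0.12, 0.2153]
force: [-0.9, 0.1, -1.4]
grip_force: 41.9
ee_pos: [0.5376, -0.1201, 0.2127]
force: [-1.9, -0.0, 1.4]
grip_force: 42.1
ee_pos: [0.5376, -0.12, 0.2104]
force: [-0.7, -0.4, -0.2]
grip_force: 42.0
ee_pos: [0.5376, -0.12, 0.2086]
force: [-1.7, 0.8, -0.6]
grip_force: 42.0
```

```bash

python3 -m handwheel '0 0 .03 0 0 0;0 0 .03 0 0 0;0 0 0 0 0 0' | egrep 'ee|force:'
python3 -m handwheel '0 0 .03 0 0 0;0 0 .03 0 0 0;0 0 0 0 0 0' | egrep 'ee|force:'
python3 -m handwheel '0 0 .03 0 0 0;0 0 0 0 0 0' | egrep 'ee|force:'
```

```text
ee_pos: [0.5375, -0.12, 0.2068]
force: [-1.5, 0.2, -0.2]
grip_force: 42.0
ee_pos: [0.5376, -0.12, 0.205]
force: [-1.7, -1.0, -1.2]
grip_force: 42.0
ee_pos: [0.5375, -0.12, 0.2041]
force: [-2.2, -0.7, 0.2]
grip_force: 42.0
```

```bash

python3 -m handwheel '0 0 .05 0 0 0;0 0 .05 0 0 0;0 0 .05 0 0 0;0 0 .05 0 0 0;0 0 .05 0 0 0;0 0 .05 0 0 0;0 0 0 0 0 0' | egrep 'ee|force:'
python3 -m handwheel '0 0 .04 0 0 0;0 0 .04 0 0 0;0 0 0 0 0 0' | egrep 'ee|force:'
python3 -m handwheel '0 0 .03 0 0 0;0 0 .03 0 0 0;0 0 0 0 0 0' | egrep 'ee|force:'
python3 -m handwheel '0 0 .03 0 0 0;0 0 .03 0 0 0;0 0 0 0 0 0' | egrep 'ee|force:'
```

```text
ee_pos: [0.5375, -0.12, 0.1948]
force: [-1.3, 0.0, -2.4]
grip_force: 41.9
ee_pos: [0.5375, -0.12, 0.1926]
force: [-1.8, 0.5, -1.4]
grip_force: 42.0
ee_pos: [0.5375, -0.12, 0.1909]
force: [-1.2, -0.7, -0.8]
grip_force: 42.0
ee_pos: [0.5375, -0.12, 0.1891]
force: [-1.2, -1.2, 0.5]
grip_force: 42.0
```

```bash

for i in 1; do
python3 -m handwheel '0 0 .03 0 0 0;0 0 .03 0 0 0;0 0 0 0 0 0' | egrep 'ee|^force:'
python3 -m handwheel '0 0 .03 0 0 0;0 0 .03 0 0 0;0 0 0 0 0 0' | egrep 'ee|^force:'
done
```

```text
ee_pos: [0.5375, -0.12, 0.1873]
force: [-1.8, -0.7, 0.1]
ee_pos: [0.5375, -0.12, 0.1855]
force: [-1.7, 0.8, -0.9]
```

```bash

python3 -m handwheel '0 0 .03 0 0 0;0 0 .03 0 0 0;0 0 0 0 0 0' | egrep 'ee|^force:'
python3 -m handwheel '0 0 .03 0 0 0;0 0 .03 0 0 0;0 0 0 0 0 0' | egrep 'ee|^force:'
```

```text
ee_pos: [0.5375, -0.12, 0.1836]
force: [-2.3, -0.1, 0.3]
ee_pos: [0.5375, -0.12, 0.1819]
force: [-2.6, -1.1, -1.0]
```

```bash

python3 -m handwheel '0 0 .03 0 0 0;0 0 .03 0 0 0;0 0 0 0 0 0' | egrep 'ee|^force:'
python3 -m handwheel '0 0 .03 0 0 0;0 0 .03 0 0 0;0 0 0 0 0 0' | egrep 'ee|^force:'
```

```text
ee_pos: [0.5375, -0.12, 0.18]
force: [-2.0, -0.6, -0.7]
ee_pos: [0.5375, -0.12, 0.1783]
force: [-2.3, -0.7, 0.2]
```

```bash

python3 -m handwheel '0 0 .03 0 0 0;0 0 .03 0 0 0;0 0 0 0 0 0' | egrep 'ee|^force:'
python3 -m handwheel '0 0 .03 0 0 0;0 0 .03 0 0 0;0 0 0 0 0 0' | egrep 'ee|^force:'
```

```text
ee_pos: [0.5377, -0.12, 0.1766]
force: [-1.8, -0.4, -1.1]
ee_pos: [0.5383, -0.1202, 0.1763]
force: [-2.5, -0.8, 8.4]
```

Bore B bottoms at TCP z ≈ 0.1765, a reading of about 32 mm, with a light 8 N contact. I'll draw the rod up, lift, and go to A.

```bash

python3 -m handwheel '0 0 -.1 0 0 0;0 0 -.3 0 0 0;0 0 -.4 0 0 0;0 0 -.4 0 0 0;0 0 -.25 0 0 0;0 0 -.15 0 0 0;0 0 -.3 0 0 0;0 0 -.6 0 0 0' | egrep 'ee|^force:'
python3 -m handwheel '0 0 -.7 0 0 0;0 0 -.4 0 0 0;0 0 0 0 0 0;.5 .74 0 0 0 0;.5 .74 0 0 0 0;.5 .74 0 0 0 0;.5 .74 0 0 0 0;0 0 0 0 0 0' | egrep 'ee|^force:'
python3 -m handwheel '0 0 0 0 0 0;0 0 0 0 0 0' | egrep 'ee|^force:'
python3 wb.py
```

```text
ee_pos: [0.5369, -0.1199, 0.2485]
force: [-0.7, -0.1, -3.4]
ee_pos: [0.5017, -0.0153, 0.2822]
force: [-1.1, 0.6, -4.6]
ee_pos: [0.5031, -0.0185, 0.2823]
force: [-1.3, -0.8, -4.6]
{'time': 14.0333, 'ee_pos': [0.5033, -0.0189, 0.2823], 'force': [0.8346, 0.1177, -4.3068], 'gripper_width': 0.0223}
A (np.float64(407.7), np.float64(125.9)) blob [10, 6, 11, 10, 87] 409.1 123.3 [0.468  0.0826 0.058 ]
B (np.float64(235.6), np.float64(237.8)) blob [8, 7, 12, 11, 105] 236.3 236.6 [ 0.5371 -0.1192  0.058 ]
```

```bash

python3 -m handwheel '.3 .44 0 0 0 0;.4 .6 0 0 0 0;.5 .7 0 0 0 0;.4 .6 0 0 0 0;.25 .4 0 0 0 0;.14 .2 0 0 0 0;0 0 0 0 0 0;0 0 0 0 0 0' | egrep 'ee|^force:'
python3 -m handwheel '0 0 .3 0 0 0;0 0 .4 0 0 0;0 0 .5 0 0 0;0 0 .3 0 0 0;0 0 .2 0 0 0;0 0 0 0 0 0;0 0 0 0 0 0' | egrep 'ee|^force:'
python3 - <<'E'
from h import *
s=cap('scene'); w=cap('wrist'); 
a=s['image'][100:250,190:340,::-1]
b=w['image'][150:350,220:420,::-1]
cv2.imwrite('pics/c4.png',np.hstack([cv2.resize(x,(400,400),interpolation=cv2.INTER_CUBIC) for x in(a,b)]))
E
```

```text
ee_pos: [0.4693, 0.0818, 0.2827]
force: [-0.3, -0.1, -3.5]
ee_pos: [0.469, 0.082, 0.2319]
force: [0.2, 0.4, -4.3]
```

View pics/c4.png

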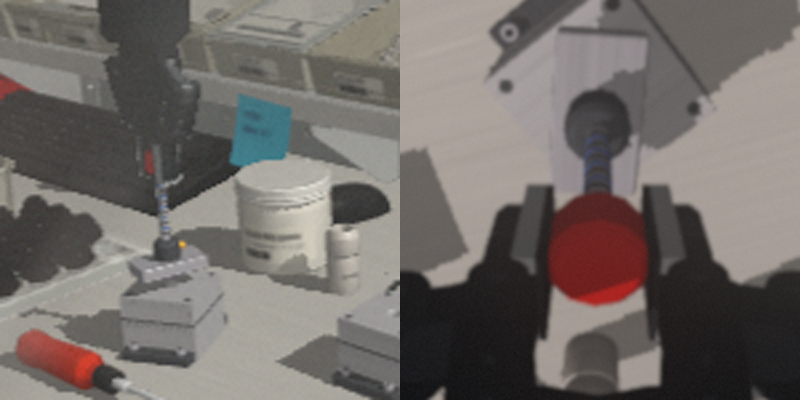

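The gauge is held over the middle of A (scene crop px (168,250)), with the foot turned relative to the block but inside the top face. Lowering.

```bash

python3 -m handwheel '0 0 .1 0 0 0;0 0 .15 0 0 0;0 0 .15 0 0 0;0 0 .07 0 0 0;0 0 .03 0 0 0;0 0 .03 0 0 0;0 0 0 0 0 0' | egrep 'ee|^force:'
python3 -m handwheel '0 0 .03 0 0 0;0 0 .03 0 0 0;0 0 .03 0 0 0' | egrep 'ee|^force:'
python3 -m handwheel '0 0 .03 0 0 0;0 0 .03 0 0 0;0 0 0 0 0 0' | egrep 'ee|^force:'
python3 -m handwheel '0 0 .03 0 0 0;0 0 .03 0 0 0;0 0 0 0 0 0' | egrep 'ee|^force:'
```

```text
ee_pos: [0.469, 0.0823, 0.2162]
force: [-1.4, -0.0, -2.5]
ee_pos: [0.469, 0.0823, 0.2135]
force: [-2.7, -0.8, 0.6]
ee_pos: [0.4689, 0.0824, 0.2112]
force: [-1.6, 0.1, -1.3]
ee_pos: [0.4689, 0.0824, 0.2095]
force: [-1.7, -0.7, -0.3]
```

```bash

python3 -m handwheel '0 0 .03 0 0 0;0 0 .03 0 0 0;0 0 0 0 0 0' | egrep 'ee|^force:'
python3 -m handwheel '0 0 .03 0 0 0;0 0 .03 0 0 0;0 0 0 0 0 0' | egrep 'ee|^force:'
```

```text
ee_pos: [0.469, 0.0823, 0.2077]
force: [-1.6, -0.4, -1.7]
ee_pos: [0.469, 0.0823, 0.206]
force: [-0.8, 0.7, -0.8]
```

```bash

python3 -m handwheel '0 0 .03 0 0 0;0 0 .03 0 0 0;0 0 .03 0 0 0' | egrep 'ee|^force:'
python3 -m handwheel '0 0 .05 0 0 0;0 0 .05 0 0 0;0 0 .05 0 0 0;0 0 .05 0 0 0;0 0 .04 0 0 0;0 0 0 0 0 0' | egrep 'ee|^force:'
python3 -m handwheel '0 0 .03 0 0 0;0 0 .03 0 0 0;0 0 0 0 0 0' | egrep 'ee|^force:'
```

```text
ee_pos: [0.469, 0.0824, 0.2033]
force: [-2.1, 0.2, 2.0]
ee_pos: [0.4689, 0.0823, 0.1958]
force: [-0.2, -0.4, -2.4]
ee_pos: [0.469, 0.0823, 0.1942]
force: [-1.2, -0.4, -1.2]
```

```bash

python3 -m handwheel '0 0 .03 0 0 0;0 0 .03 0 0 0;0 0 0 0 0 0' | egrep 'ee|^force:'
python3 -m handwheel '0 0 .03 0 0 0;0 0 .03 0 0 0;0 0 0 0 0 0' | egrep 'ee|^force:'
```

```text
ee_pos: [0.469, 0.0823, 0.1924]
force: [-1.4, 0.5, -0.5]
ee_pos: [0.469, 0.0823, 0.1906]
force: [-1.0, 1.3, -0.2]
```

Reading ≈ 18 mm. I'll go on in small steps.

```bash

python3 -m handwheel '0 0 .03 0 0 0;0 0 .03 0 0 0;0 0 0 0 0 0' | egrep 'ee|^force:'
```

```text
ee_pos: [0.469, 0.0823, 0.1888]
force: [-1.5, 0.4, -1.9]
```

```bash

python3 -m handwheel '0 0 .03 0 0 0;0 0 .03 0 0 0;0 0 0 0 0 0' | egrep 'ee|^force:'
```

```text
ee_pos: [0.4694, 0.0823, 0.1878]
force: [-1.2, -0.4, 5.2]
```

```bash

python3 -m handwheel '0 0 .03 0 0 0;0 0 .03 0 0 0;0 0 0 0 0 0' | egrep 'ee|^force:'
```

```text
ee_pos: [0.47, 0.0824, 0.1875]
force: [-1.8, 0.1, 13.5]
```

A bottoms at z ≈ 0.188 (about 21 mm) and B at 0.1765 (about 32 mm), so B is deeper. I'll take the gauge back to B.

```bash

python3 -m handwheel '0 0 -.1 0 0 0;0 0 -.3 0 0 0;0 0 -.35 0 0 0;0 0 -.2 0 0 0;0 0 -.15 0 0 0;0 0 -.4 0 0 0;0 0 -.7 0 0 0;0 0 -.7 0 0 0' | egrep 'ee|^force:'
python3 -m handwheel '0 0 -.4 0 0 0;0 0 0 0 0 0;-.3 -.45 0 0 0 0;-.5 -.75 0 0 0 0;-.6 -.9 0 0 0 0;-.6 -.9 0 0 0 0;-.6 -.9 0 0 0 0' | egrep 'ee|^force:'
python3 -m handwheel '-.6 -.9 0 0 0 0;-.4 -.6 0 0 0 0;-.25 -.35 0 0 0 0;-.12 -.15 0 0 0 0;0 0 0 0 0 0;0 0 0 0 0 0' | egrep 'time|ee|^force:'
```

```text
ee_pos: [0.4686, 0.0823, 0.2729]
force: [1.0, -0.2, -3.0]
ee_pos: [0.5133, -0.0524, 0.2835]
force: [0.3, 0.4, -4.0]
time: 21.22
ee_pos: [0.5368, -0.1191, 0.284]
force: [-0.4, 0.3, -3.7]
```

```bash

python3 -m handwheel '0 -.03 .3 0 0 0;0 0 .4 0 0 0;0 0 .5 0 0 0;0 0 .4 0 0 0;0 0 .3 0 0 0;0 0 .2 0 0 0;0 0 .1 0 0 0;0 0 0 0 0 0' | egrep 'ee|^force:'
python3 -m handwheel '0 0 .03 0 0 0;0 0 .03 0 0 0;0 0 .03 0 0 0;0 0 0 0 0 0' | egrep 'ee|^force:'
python3 -m handwheel '0 0 .03 0 0 0;0 0 .03 0 0 0;0 0 .03 0 0 0;0 0 0 0 0 0' | egrep 'ee|^force:'
```

```text
ee_pos: [0.5366, -0.1205, 0.2179]
force: [0.7, -0.1, -3.7]
ee_pos: [0.537, -0.1209, 0.2163]
force: [-0.4, 0.2, -0.9]
ee_pos: [0.5369, -0.1208, 0.2131]
force: [0.1, -1.1, 0.5]
```

```bash

python3 -m handwheel '0 0 .03 0 0 0;0 0 .03 0 0 0;0 0 .03 0 0 0;0 0 0 0 0 0' | egrep 'ee|^force:'
python3 -m handwheel '0 0 .03 0 0 0;0 0 .03 0 0 0;0 0 .03 0 0 0;0 0 0 0 0 0' | egrep 'ee|^force:'
```

```text
ee_pos: [0.5369, -0.1208, 0.2101]
force: [0.9, -0.3, -0.7]
ee_pos: [0.5368, -0.1208, 0.2074]
force: [2.7, -0.2, -0.2]
```

```bash

python3 -m handwheel '0 0 .03 0 0 0;0 0 .03 0 0 0;0 0 .03 0 0 0;0 0 0 0 0 0' | egrep 'ee|^force:'
python3 -m handwheel '0 0 .05 0 0 0;0 0 .05 0 0 0;0 0 .05 0 0 0;0 0 .05 0 0 0;0 0 .05 0 0 0;0 0 .05 0 0 0;0 0 0 0 0 0' | egrep 'ee|^force:'
python3 -m handwheel '0 0 .05 0 0 0;0 0 .05 0 0 0;0 0 .05 0 0 0;0 0 .05 0 0 0;0 0 .05 0 0 0;0 0 0 0 0 0' | egrep 'ee|^force:'
```

```text
ee_pos: [0.5368, -0.1207, 0.2048]
force: [1.2, -0.8, 0.6]
ee_pos: [0.5367, -0.1207, 0.1955]
force: [1.0, -1.0, 0.8]
ee_pos: [0.5367, -0.1207, 0.188]
force: [1.7, -0.6, 1.5]
```

```bash

python3 -m handwheel '0 0 .05 0 0 0;0 0 .05 0 0 0;0 0 .05 0 0 0;0 0 .05 0 0 0;0 0 .03 0 0 0;0 0 0 0 0 0' | egrep 'ee|^force:'
python3 -m handwheel '0 0 .03 0 0 0;0 0 .03 0 0 0;0 0 0 0 0 0' | egrep 'ee|^force:'
```

```text
ee_pos: [0.5367, -0.1207, 0.1812]
force: [1.8, -0.5, 1.0]
ee_pos: [0.5367, -0.1207, 0.1795]
force: [1.9, -1.1, 1.6]
```

```bash

python3 -m handwheel '0 0 .03 0 0 0;0 0 .03 0 0 0;0 0 0 0 0 0' | egrep 'ee|^force:'
```

```text
ee_pos: [0.5367, -0.1207, 0.1777]
force: [1.9, -0.7, 1.4]
```

```bash

python3 -m handwheel '0 0 .03 0 0 0;0 0 0 0 0 0' | egrep 'ee|^force:'
```

```text
ee_pos: [0.5368, -0.1207, 0.1768]
force: [2.7, -0.3, 1.9]
```

```bash

python3 -m handwheel '0 0 .02 0 0 0;0 0 0 0 0 0' | egrep 'time|ee|^force:'
```

```text
time: 25.97
ee_pos: [0.5368, -0.1208, 0.1765]
force: [1.1, -0.5, 4.4]
```

```bash

python3 -m handwheel '0 0 .02 0 0 0;0 0 0 0 0 0' | egrep 'time|ee|^force:'
```

```text
time: 26.13
ee_pos: [0.5369, -0.1208, 0.1764]
force: [0.9, -0.4, 7.2]
```

The rod rests on the bottom at 7 N and z = 0.1764, matching the first reading. Release and retreat upward.

```bash

python3 -m handwheel '0 0 0 0 0 0;0 0 0 0 0 0;0 0 0 0 0 0;0 0 0 0 0 0;0 0 0 0 0 0;0 0 0 0 0 0;0 0 0 0 0 0;0 0 0 0 0 0' 0.7
python3 -m handwheel '0 0 -.2 0 0 0;0 0 -.5 0 0 0;0 0 -.7 0 0 0;0 0 -.8 0 0 0;0 0 -.8 0 0 0;0 0 -.8 0 0 0;0 0 -.5 0 0 0;0 0 0 0 0 0' |egrep 'time|ee|^force:'
python3 - <<'E'
from h import *
s=cap('scene'); w=cap('wrist'); 
a=s['image'][160:260,280:380,::-1]
b=w['image'][100:300,220:420,::-1]
cv2.imwrite('pics/c5.png',np.hstack([cv2.resize(x,(400,400),interpolation=cv2.INTER_CUBIC) for x in(a,b)]))
E
```

```text
time: 26.8
ee_pos: [0.5368, -0.1207, 0.1757]
tool_rot: [[-0.964, 0.265, -0.0], [0.265, 0.964, 0.0], [0.0, 0.0, -1.0]]
force: [-0.4, -0.8, 0.7]
gripper_width: 0.06
grip_force: 0.0
time: 27.47
ee_pos: [0.5374, -0.1209, 0.309]
force: [0.6, -0.3, 0.4]
```

View pics/c5.png

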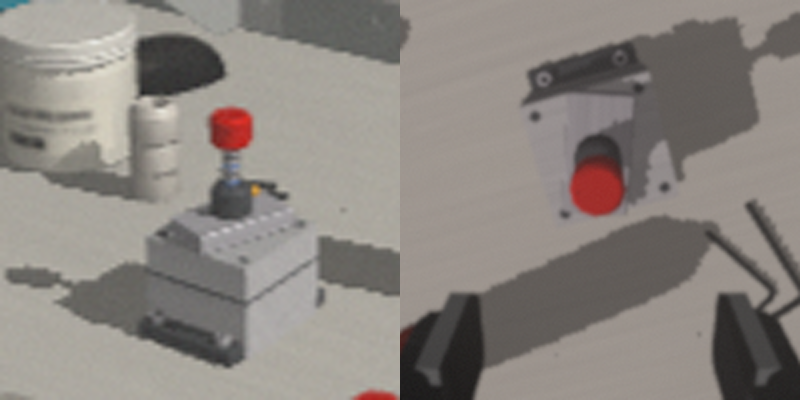

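The gauge stands flat and centred on housing B (scene crop px (232,190)), with the rod far down in the bore (knob at (232,130)) and the gripper clear above. I'll hand it in.

```bash
python3 -c "
from workcell import job_done
print(job_done())"
```

```text
the job is handed in; nothing more can be done
None
```

I measured both bores: A is about 21 mm deep and B about 32 mm. The job is handed in with the gauge standing flat on housing B, the deeper one, its rod on the bottom and the robot clear.

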